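Turn the trolley wheel to bring its valve stem upright

TASK

The trolley wheel on the stand is about to be inflated: gently push its spokes round with the fingertips, one spoke after another, until the valve stem is at the very bottom of the wheel and points straight up at the hub, then leave the wheel standing still and move clear. Do not push on the freshly soaped tyre or on the valve stem, pick nothing up, and leave the things lying about where they are.

Things in the scene. Friction and masses are not known exactly. Their poses are not given: they have to be found in the camera images.
- stand: fixed stand, red A-shaped frame on a 12 mm base plate, carrying a trolley wheel that faces the robot and leans back 15 deg (its top away from the robot). Origin on the bench below the wheel's centre; x away from the robot, y to the left seen from the robot, z up. The wheel's robot side is free; the frame's two legs run from the axle down and out to either side behind the wheel
- hub (a point): wheel's centre, in its mid plane, 178 mm above the bench. Fixed axes: x along the axle, away from the robot and 15 deg down; y left; z up the leaning wheel to its top. Hub radius 26 mm, nut to x = -38 mm. Rim inside radius 115 mm, x = -24 to 17 mm. Five straight grey spokes from hub to rim, 72 deg apart, 14 mm wide, x = -26 to -12 mm. Gaps open right through; frame from x = 30 mm
- spoke (a point): point in the middle of the spoke that is next to the valve stem (36 deg on from it, the way the joint grows), 70 mm from the axle and 19 mm to the robot's side of the mid plane; turns with the wheel. At joint value q a spoke offset b from the stem points from the hub along the hub's axes (0, sin(q+b), -cos(q+b)); the five b are 36, 108, 180, 252, 324 deg
- wheel (a joint): turn of the wheel about the hub's x axis, rad. 0 (or 2 pi) = stem at the bottom, pointing straight up at the hub; growing, the stem goes from the bottom to +y (left seen from the robot), to the top (pi), then to -y. Turns past full turns. Bearing drag 0.13 N m (about 2 N at a spoke's middle): it stays where it is left; no spring
- valve_stem: the short valve stem, brass with a black rubber foot, 27 mm long, 11 mm thick (foot 15 mm), on the inside of the rim in the wheel's mid plane, midway between two spokes. Origin at its foot, 115 mm from the axle; its z axis runs along it from the foot to the tip, towards the hub
- tyre: the wheel's black tyre, 120 to 154 mm from the axle, 34 mm wide (17 mm to either side of the mid plane); origin at the wheel's centre, turns with the wheel
- socket: loose steel socket, upright cylinder 30 mm across, 38 mm high; origin under its centre. Leave alone
- tyre_lever: loose flat steel tyre lever, 200 x 24 x 12 mm, lying; origin under its middle, long side along its x. Leave alone
- soap_tub: loose jar of tyre soap, 76 mm across, 75 mm high; origin under its centre. Leave alone
- soap_brush: loose brush lying on the bench, about 0.2 m long along its x; origin on the bench under it. Leave alone
- oil_bottle: loose yellow oil bottle, 72 mm across, 190 mm high; origin under its centre. Leave alone
- spanner: loose spanner lying on the bench, about 0.2 m long along its x; origin on the bench under it. Leave alone
- parts_cup: loose steel bowl for small parts, 90 mm across, 50 mm high; origin under its centre. Leave alone

How it is judged (in metres and radians):
At the end, for the whole second after the job is handed in: The valve stem is at the bottom of the wheel and points straight up the wheel at the hub within 0.12 rad (7 degrees) in the wheel's plane, and the wheel is at rest (under 0.05 rad/s) (angle between the z axis of valve_stem and the z axis of hub, either way round below 0.12 rad and z of valve_stem in the frame of hub below -0.1 m and velocity of joint wheel between -0.05 and 0.05 rad/s); the robot touches nothing.
It fails at once if the tyre is pushed (more than 5 N) (contact force between any of the fingers, the arm and tyre above 5 N).
It fails at once if the valve stem is pushed (more than 5 N) (contact force between any of the fingers, the arm and valve_stem above 5 N).
It fails at once if the wheel or stand is forced or squeezed (more than 60 N) (contact force between any of the fingers, the arm and stand above 60 N).
It fails at once if a bystander is shifted or lifted by more than 20 mm (distance of any of socket, tyre_lever, soap_tub, soap_brush, oil_bottle, spanner, parts_cup from where it was at the start of the episode above 0.02 m).
It also fails if it takes over 61 s, if anything falls off the work surface, if the arm or the gripper's body presses on something with over 40 N, if the wrist force passes 120 N, or if a joint passes its speed limit or range.

ROBOT

A 7-joint arm with a two-finger parallel gripper is mounted at the origin on the work surface. World frame = base frame: x ahead of the robot, y to its left, z up, the work surface at z = 0. Lengths are in m, angles in degrees, forces in N, time in s.
With the tool pointing down it reaches from about 0.425 to 0.825 m from the base axis. Payload 3.6 kg.
Tool frame: the origin (TCP) lies at the very end of the fingers, on their centre line; the grasp point (between the pads) lies 19 mm behind it (manip.grasp_offset is the distance from the TCP to the grasp point, in m); z points along the fingers, y is the direction in which the jaws open and shut (so a half turn about z gives the same grasp; the last joint's range is limited). The gripper opens to 93 mm and grips with 3 to 60 N. Pads are 15 mm wide; open, the fingers measure 128 mm over their backs; the gripper's body (75 mm by 188 mm) begins 65 mm behind the grasp point.
Start: joints at [-65.919, 35.231, -0.722, 81.555, 0.464, 63.22, -2.315], TCP at [0.281, 0.586, 0.219] pointing down, gripper open.
Joint ranges: [-178.69, 178.69], [-17.37, 117.87], [-77.05, 75.6], [15.02, 138.74], [-78.02, 258.01], [0.78, 113.62], [-162.83, 162.83]. Speed limits (degrees/s): [159.86, 159.86, 180, 180, 180, 180, 180].

INTERFACE

Orientations are given as a 3x3 rotation matrix whose columns are the frame's x, y, z axes.
In Python, from cell import manip gives the robot as it stands.
- The arm moves only by the shell command python3 -m pendant 'ROWS' [OPENING] [FORCE]. ROWS is JSON, one flat list of numbers, 6 for each row, row after row: the shift along the tool's x, y, z in m, then the turn, a rotation vector about the tool's x, y, z in rad. A call has 1 to 20 rows; each row shifts and turns the commanded pose from where the row before left it, along the tool's axes as they then stand; what a row does not reach is not made up. A row lasts 1/10 s, in which the tool goes at most 50 mm and 8.59 degrees, less where a joint would pass 70% of its speed; a pose out of reach is approached as far as the arm can. A call with a gripper value outside its range is refused whole. OPENING is the opening, from 0 (shut) to 1 (fully open), set as the call begins (- or left out, the last holds). The fingers move at their own pace and stop on an object; FORCE is the grip in N (left out, the last holds). Time passes only in rows, so rows that do not move let the fingers close. It gives the time, the measured TCP pose, the force and the opening at its end, in the units of the state.
- manip.get_obs(): the state, without advancing time (a new reading comes with each control period).
- manip.camera(name): name is "side" or "top" or "wrist"; returns (picture, depth): 480x640x3 uint8, blue, green, red; 480x640 float32, m along the optical axis (not along the pixel's ray), 0 where there is no reading.
- manip.get_calibration(name): a dict with "mtx" (3x3 intrinsics, pixels), "k1" (the pictures are not rectified: a ray, as slopes to the right and down, at radius r is drawn at 1 + k1 r^2 times it, then the intrinsics apply), "view" (4x4, takes a point from world to camera coordinates). Camera axes: x right, y down, z forward; pixel columns grow to the right and rows downward; lengths in m; the calibration is good to about 2 mm. A picture is of the moment at which its call begins: read the wrist's pose just before it. get_calibration takes no time and is no camera call; for the wrist camera it gives the pose at the moment of the call.
- manip.job_done(): hands the job in, once; it reports no verdict.
Trained networks look in the newest picture that a camera, given by its name, has taken for a name from the list of things; names that differ only in an ending like _2 or _b are one class to them, and where a whole thing is asked for, a point or a joint stands for the part that bears it (a point fixed in the world has none). Each returns a list of dicts, best first, with "conf" (0 to 1); they miss things now and then, are a little off and sometimes report something else, mostly with a low value. They report only what shows in the picture. A call takes as long as a camera call.
- manip.silhouettes(thing, camera): "region" (480x640 bool, what is visible of it) and "centre" ([row, column] in pixels, amid what is visible of it).
The state is a dict: "time": time; "qpos": joint angles; "joint_vel": joint speeds; "joint_efforts": joint torques, N m; "tcp_pos": TCP position; "eef_rot": TCP orientation; "contact_force": force on the tool from outside, world axes, zero at the start; "torque": the same for the moment, N m; "opening": finger opening in m.
Only numpy, scipy, OpenCV 4.12 (cv2) and the standard library are available. Lean on these libraries where they do the work, as an engineer would, in place of code of your own. Each camera call takes 0.05 s, during which the arm holds its last target.

## Working session

There is one attempt and no reset: what is moved stays moved. The work goes in short steps, Python scripts to look and compute and a shell command to move; the robot and the scene stay as the last step left them, time stands still between calls to the robot, and variables do not carry over. Pictures are saved under pics/ and viewed, and the job is handed in when it is done.

```bash
ls; mkdir -p pics
python3 - <<'E'
from cell import manip
import cv2
o=manip.get_obs(); print({k:o[k] for k in('time','tcp_pos','eef_rot','opening')})
for c in('side','top','wrist'):
    p,d=manip.camera(c); cv2.imwrite(f'pics/{c}0.png',p)
    k=manip.get_calibration(c); print(c,k)
E
```

```text
pics
{'time': 0.0, 'tcp_pos': array([0.28050575, 0.58550469, 0.2175131 ]), 'eef_rot': array([[-9.01857345e-01,  4.32032649e-01, -1.05832124e-03],
       [ 4.32033946e-01,  9.01854590e-01, -2.22879539e-03],
       [-8.46050837e-06, -2.46728619e-03, -9.99996956e-01]]), 'opening': 0.09307788656019565}
side {'mtx': array([[516.12159968,   0.        , 314.22416108],
       [  0.        , 516.12159968, 241.85613594],
       [  0.        ,   0.        ,   1.        ]]), 'k1': -0.003126748960171471, 'view': array([[-0.99154617, -0.12974363,  0.00166961,  0.52729825],
       [-0.10174002,  0.76941801, -0.63059091,  0.14138819],
       [ 0.08053052, -0.62542987, -0.77611359,  1.20961674],
       [ 0.        ,  0.        ,  0.        ,  1.        ]])}
top {'mtx': array([[435.73607043,   0.        , 314.59467582],
       [  0.        , 435.73607043, 242.85983207],
       [  0.        ,   0.        ,   1.        ]]), 'k1': -0.09111640244530823, 'view': array([[ 0.00846518, -0.99983554, -0.0160385 ,  0.00818622],
       [-0.99704888, -0.00721557, -0.07642946,  0.52491445],
       [ 0.07630116,  0.01663816, -0.99694599,  1.06119567],
       [ 0.        ,  0.        ,  0.        ,  1.        ]])}
wrist {'mtx': array([[412.61075541,   0.        , 319.41244402],
       [  0.        , 412.61075541, 237.59466119],
       [  0.        ,   0.        ,   1.        ]]), 'k1': 0.003841881807368086, 'view': array([[ 0.43221194,  0.90176692, -0.00304292, -0.64796457],
       [ 0.87003581, -0.41611132,  0.26436538, -0.0317617 ],
       [ 0.23712976, -0.11690932, -0.9644178 ,  0.39241022],
       [ 0.        ,  0.        ,  0.        ,  1.        ]])}
```

View pics/side0.png

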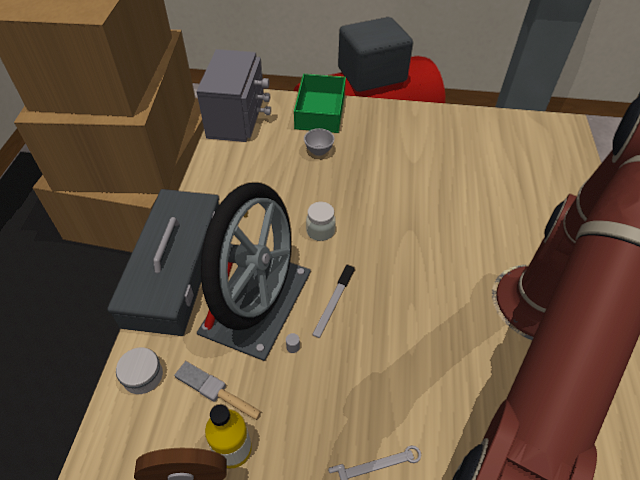

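View pics/top0.png

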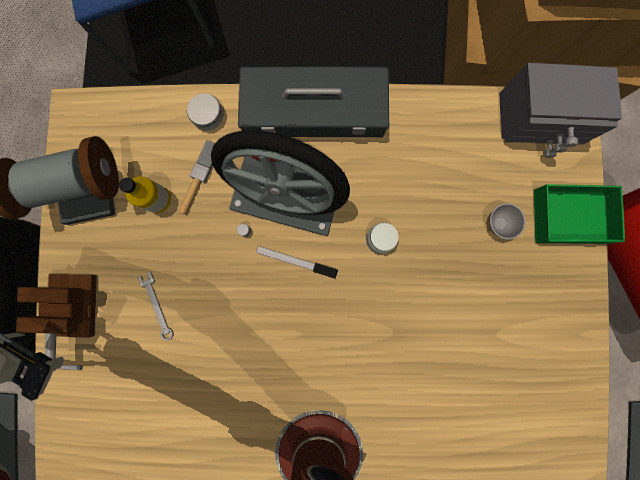

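View pics/wrist0.png

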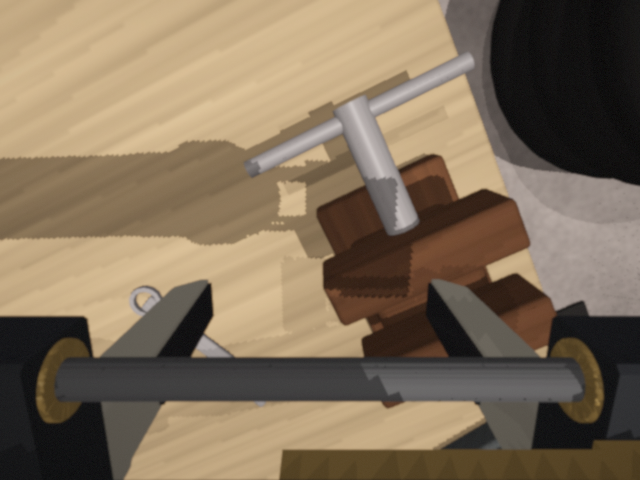

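```bash
cat > h.py <<'E'
from cell import manip
import cv2, numpy as np
def unproj(c,uv,depth,cal=None):
    k=cal or manip.get_calibration(c); m=k['mtx']; uv=np.atleast_2d(uv).astype(float)
    a=np.c_[(uv[:,0]-m[0,2])/m[0,0],(uv[:,1]-m[1,2])/m[1,1]]; b=a.copy()
    for _ in range(10): b=a/(1+k['k1']*(b**2).sum(1,keepdims=True))
    pc=np.c_[b,np.ones(len(b))]*np.asarray(depth).reshape(-1,1)
    V=k['view']; return (pc-V[:3,3])@V[:3,:3]
def proj(c,P,cal=None):
    k=cal or manip.get_calibration(c); m=k['mtx']; V=k['view']
    p=np.atleast_2d(P)@V[:3,:3].T+V[:3,3]; a=p[:,:2]/p[:,2:]; a=a*(1+k['k1']*(a**2).sum(1,keepdims=True))
    return np.c_[a[:,0]*m[0,0]+m[0,2],a[:,1]*m[1,1]+m[1,2]]
E
python3 - <<'E'
from h import *
for c in('side','top'):
    p,d=manip.camera(c)
    np.save(f'd_{c}.npy',d); cv2.imwrite(f'p_{c}.png',p)
    for t in('tyre','valve_stem','stand','spoke','tyre_lever','socket','soap_tub','soap_brush','oil_bottle','spanner','parts_cup'):
        for r in manip.silhouettes(t,c)[:2]:
            R=r['region']; ys,xs=np.where(R&(d>0)); 
            if len(ys)==0: continue
            P=unproj(c,np.c_[xs,ys],d[ys,xs])
            print(c,t,round(r['conf'],2),np.round(r['centre']),len(ys),np.median(P,0).round(3),P.min(0).round(3),P.max(0).round(3))
            if r['conf']>.4: np.save(f'pts_{c}_{t}.npy',P)
print(manip.get_obs()['time'])
a=cv2.imread('p_side.png')[165:345,190:320]; cv2.imwrite('pics/s_z.png',cv2.resize(a,None,fx=3.3,fy=3.3,interpolation=cv2.INTER_CUBIC))
a=cv2.imread('p_top.png')[115:255,195:375]; cv2.imwrite('pics/t_z.png',cv2.resize(a,None,fx=4,fy=4,interpolation=cv2.INTER_CUBIC))
E
```

```text
side tyre 0.72 [252. 222.] 3933 [0.682 0.158 0.27 ] [ 0.587 -0.264 -0.003] [0.82  0.237 0.331]
side valve_stem 0.22 [220. 322.] 961 [ 0.533 -0.131  0.062] [ 0.498 -0.239  0.   ] [ 0.573 -0.111  0.082]
side valve_stem 0.17 [257. 245.] 8429 [0.657 0.109 0.208] [ 0.587 -0.296 -0.003] [0.8   0.237 0.331]
side stand 0.8 [275. 249.] 12473 [0.654 0.114 0.155] [ 0.544 -0.202 -0.004] [0.769 0.237 0.331]
side stand 0.28 [220. 320.] 950 [ 0.534 -0.131  0.061] [ 0.498 -0.202 -0.001] [ 0.578 -0.111  0.082]
side spoke 0.86 [258. 247.] 8410 [0.656 0.11  0.209] [ 0.587 -0.305 -0.003] [0.82  0.237 0.331]
side spoke 0.73 [274. 248.] 13093 [0.655 0.112 0.149] [ 0.542 -0.314 -0.004] [0.816 0.237 0.331]
side tyre_lever 0.89 [298. 336.] 705 [0.477 0.059 0.009] [ 0.436 -0.052 -0.005] [0.515 0.162 0.02 ]
side socket 0.79 [339. 292.] 263 [0.553 0.196 0.036] [ 0.539  0.163 -0.002] [0.574 0.207 0.043]
side soap_tub 0.85 [220. 319.] 1030 [ 0.535 -0.131  0.056] [ 0.498 -0.257 -0.003] [ 0.581 -0.111  0.082]
side soap_brush 0.94 [385. 209.] 1508 [0.708 0.311 0.018] [ 0.595  0.252 -0.004] [0.793 0.36  0.026]
side o
[... 869 characters left out ...]

top tyre_lever 0.67 [169. 282.] 7581 [0.654 0.081 0.231] [ 0.589 -0.077 -0.006] [0.819 0.28  0.331]
top socket 0.55 [228. 243.] 128 [0.556 0.188 0.038] [0.543 0.175 0.007] [0.569 0.203 0.044]
top soap_tub 0.88 [235. 380.] 816 [ 0.535 -0.147  0.075] [ 0.5   -0.188 -0.002] [ 0.581 -0.115  0.081]
top soap_brush 0.69 [172. 199.] 857 [0.704 0.308 0.018] [ 0.596  0.275 -0.001] [0.788 0.363 0.025]
top oil_bottle 0.58 [189. 146.] 1265 [0.628 0.403 0.124] [ 0.6    0.383 -0.001] [0.693 0.49  0.195]
top spanner 0.89 [306. 157.] 519 [0.362 0.413 0.007] [ 0.276  0.369 -0.003] [0.448 0.462 0.014]
top parts_cup 0.66 [218. 507.] 1059 [ 0.584 -0.472  0.024] [ 0.538 -0.53  -0.004] [ 0.633 -0.414  0.056]
1.35
```

View pics/s_z.png

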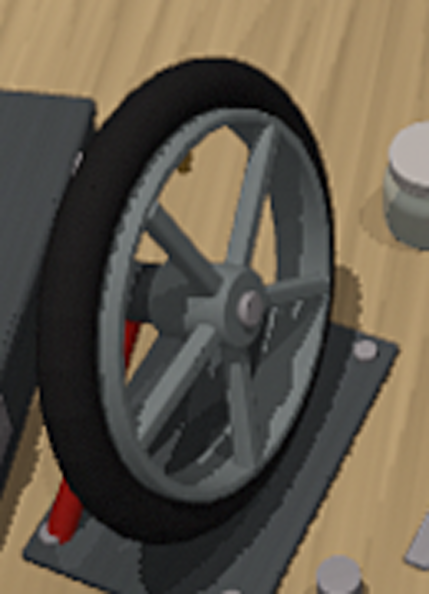

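View pics/t_z.png

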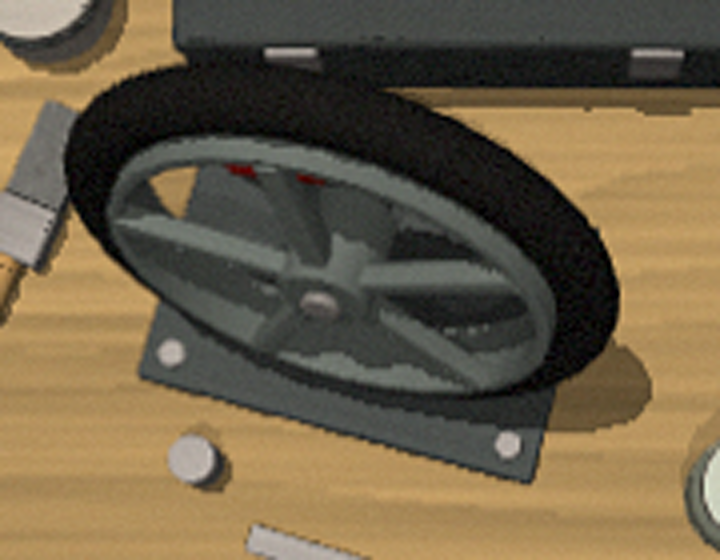

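```bash
cat >> h.py <<'E'
def Rh(yaw,t=np.deg2rad(15)):
    # hub axes: x forward & 15 deg down, y left, z up lean
    R0=np.array([[np.cos(t),0,np.sin(t)],[0,1,0],[-np.sin(t),0,np.cos(t)]])
    c,s=np.cos(yaw),np.sin(yaw); return np.array([[c,-s,0],[s,c,0],[0,0,1]])@R0
E
python3 - <<'E'
from h import *
from scipy.optimize import least_squares
for use in(['side'],['top'],['side','top']):
    P=np.vstack([np.load(f'pts_{c}_tyre.npy') for c in use])
    P=P[(np.linalg.norm(P-[.65,.09,.178],axis=1)<.25)&(P[:,2]>.05)]
    def f(v):
        L=(P-[v[0],v[1],.178])@Rh(v[2]); r=np.hypot(L[:,1],L[:,2])
        return np.hypot(r-.137,L[:,0])-.017
    s=least_squares(f,[.65,.09,-.25],loss='soft_l1',f_scale=.003); print(use,s.x,np.median(abs(f(s.x))))
v=s.x; np.save('stand.npy',v)
hub=np.array([v[0],v[1],.178]); R=Rh(v[2])
# q: score grey spokes using depth points at x -26..-12
allP=[]
for c in('side','top'):
    d=np.load(f'd_{c}.npy'); ys,xs=np.where(d>0); Q=unproj(c,np.c_[xs,ys],d[ys,xs]); L=(Q-hub)@R
    r=np.hypot(L[:,1],L[:,2]); m=(r>.04)&(r<.105)&(abs(L[:,0]+.019)<.012); L=L[m]
    th=np.arctan2(L[:,1],-L[:,2]); # =q+b
    z=np.exp(5j*th).mean(); ph=np.angle(z)/5; print(c,m.sum(),abs(z),np.rad2deg(ph))
# overlay
for c,box in(('side',(165,345,190,320,4)),('top',(115,255,195,375,4))):
    im=cv2.imread(f'p_{c}.png'); a=im[box[0]:box[1],box[2]:box[3]]; a=cv2.resize(a,None,fx=4,fy=4,interpolation=cv2.INTER_CUBIC)
    t=np.linspace(0,2*np.pi,200)
    for rr,xx in((.154,0),(.115,-.024),(.026,-.026)):
        u=(proj(c,hub+np.c_[0*t+xx,rr*np.sin(t),-rr*np.cos(t)]@R.T)-[box[2],box[0]])*4
        cv2.polylines(a,[u.astype(int)],True,(0,0,255),1)
    for k in range(5):
        b=ph+k*2*np.pi/5
        u=(proj(c,hub+np.array([[-.026,r*np.sin(b),-r*np.cos(b)] for r in(.026,.115)])@R.T)-[box[2],box[0]])*4
        cv2.line(a,*[tuple(int(i) for i in q) for q in u],(0,255,0),1)
        cv2.putText(a,str(round(np.rad2deg(b))),tuple(int(i) for i in u[1]),0,.5,(0,255,255),1)
    cv2.imwrite(f'pics/ov_{c}.png',a)
E
```

```text
['side'] [ 0.65242436  0.0858314  -0.26162144] 0.0007304207140227323
['top'] [ 0.65430522  0.08629122 -0.26219094] 0.0006728035851446997
['side', 'top'] [ 0.65322026  0.08600929 -0.259746  ] 0.0008806870008519364
side 1022 0.898630151662728 22.557022585229387
top 886 0.8880489558210299 22.235330284871537
```

```bash
python3 -c "
import cv2
a=cv2.imread('pics/ov_side.png');b=cv2.imread('pics/ov_top.png');print(a.shape,b.shape)
cv2.imwrite('pics/ov_side2.png',cv2.resize(a,None,fx=.8,fy=.8))"
```

```text
(720, 520, 3) (560, 720, 3)
```

View pics/ov_side2.png

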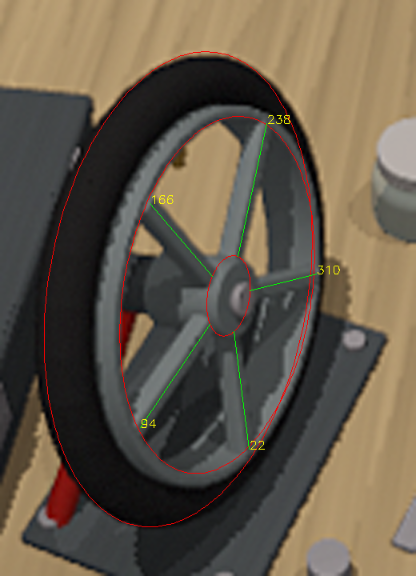

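View pics/ov_top.png

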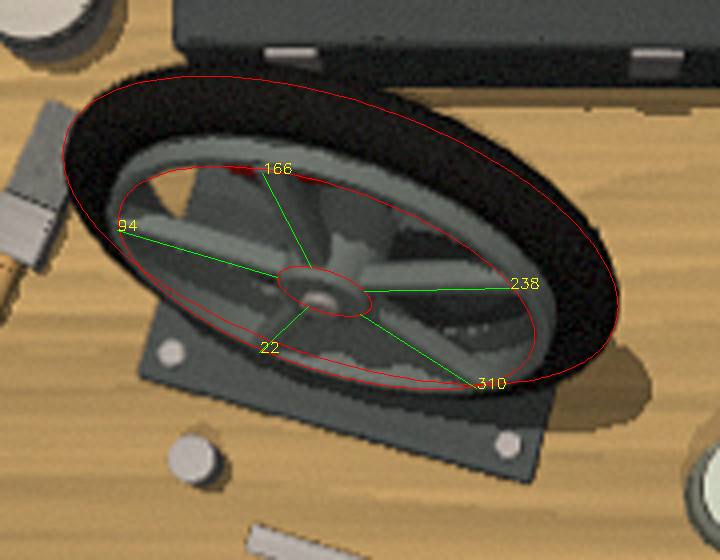

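```bash
cat > log.py <<'E'
from cell import manip; import json,numpy as np
o=manip.get_obs(); open('obs.jsonl','a').write(json.dumps([list(map(float,o['qpos'])),list(map(float,o['tcp_pos'])),np.array(o['eef_rot']).tolist()])+'\n')
print(round(o['time'],2),np.round(o['qpos'],1),np.round(o['tcp_pos'],4),np.round(o['contact_force'],1)); print(np.round(o['eef_rot'],3).tolist())
E
python3 log.py; python3 -m pendant '[0,0,-0.03,0,0,0, 0,0,-0.03,0,0,0, 0,0,-0.03,0,0,0, 0,0,-0.03,0,0,0, 0,0,-0.03,0,0,0]' 0; python3 log.py
python3 -m pendant '[-0.029,-0.025,0,0,0,0, -0.029,-0.025,0,0,0,0, -0.029,-0.025,0,0,0,0, -0.029,-0.025,0,0,0,0, -0.029,-0.025,0,0,0,0, -0.029,-0.025,0,0,0,0, -0.029,-0.025,0,0,0,0]' ; python3 log.py
python3 -m pendant '[-0.029,-0.025,0,0,0,0, -0.029,-0.025,0,0,0,0, -0.029,-0.025,0,0,0,0, -0.029,-0.025,0,0,0,0, -0.029,-0.025,0,0,0,0, -0.029,-0.025,0,0,0,0, 0,0,0,0,0,-0.093, 0,0,0,0,0,-0.093]' ; python3 log.py
python3 -m pendant '[0,0,0,0,-0.14,0, 0,0,0,0,-0.14,0, 0,0,0,0,0,0]' ; python3 log.py
```

```text
1.35 [-65.9  35.2  -0.7  81.6   0.5  63.2  -2.3] [0.2808 0.5862 0.2187] [0.3 1.1 0.2]
[[-0.902, 0.432, -0.0], [0.432, 0.902, 0.0], [0.0, -0.0, -1.0]]
time: 1.85
tcp_pos: [0.2808, 0.586, 0.37]
eef_rot: [[-0.902, 0.432, 0.0], [0.432, 0.902, 0.0], [0.0, 0.0, -1.0]]
contact_force: [-0.2, 0.1, 0.4]
opening: 0.0575
1.85 [-66.1  30.5  -0.4  65.8   0.2  83.7  -2.1] [0.2808 0.586  0.37  ] [-0.2  0.1  0.4]
[[-0.902, 0.432, 0.0], [0.432, 0.902, 0.0], [0.0, 0.0, -1.0]]
time: 2.55
tcp_pos: [0.3887, 0.3391, 0.3689]
eef_rot: [[-0.902, 0.432, 0.0], [0.432, 0.902, 0.0], [-0.0, 0.0, -1.0]]
contact_force: [1.1, 0.8, 0.8]
opening: 0.0026
2.55 [-45.5  16.4   2.8  88.6  -0.8  75.   21.7] [0.3887 0.3391 0.3689] [1.1 0.8 0.8]
[[-0.902, 0.432, 0.0], [0.432, 0.902, 0.0], [-0.0, 0.0, -1.0]]
time: 3.35
tcp_pos: [0.4808, 0.1285, 0.3688]
eef_rot: [[-0.966, 0.258, 0.0], [0.258, 0.966, -0.0], [-0.0, -0.0, -1.0]]
contact_force: [0.6, -0.4, -0.2]
opening: 0.0008
3.35 [-23.3  14.6   7.8  91.2  -2.   74.3  59.8] [0.4808 0.1285 0.3688] [ 0.6 -0.4 -0.2]
[[-0.966, 0.258, 0.0], [0.258, 0.966, -0.0], [-0.0, -0.0, -1.0]]
time: 3.65
tcp_pos: [0.476, 0.1315, 0.3675]
eef_rot: [[-0.931, 0.252, 0.264], [0.242, 0.968, -0.07], [-0.273, -0.001, -0.962]]
contact_force: [0.7, -0.1, 0.0]
opening: 0.0007
3.65 [-31.    7.3   7.6 102.8  10.4  57.8  47.2] [0.476  0.1315 0.3675] [ 0.7 -0.1  0. ]
[[-0.931, 0.252, 0.264], [0.242, 0.968, -0.07], [-0.273, -0.001, -0.962]]
```

```bash
cat > kin.py <<'E'
import numpy as np, json
from scipy.optimize import least_squares
from scipy.spatial.transform import Rotation as Ro
def fk(q,p,s):
    q=np.deg2rad(q); Z=lambda a:Ro.from_euler('z',a).as_matrix(); Y=lambda a:Ro.from_euler('y',a).as_matrix()
    h,a,b,t,e1,e2,e3,o=p; s1,s3,s5,s7=s
    R=Z(s1*q[0])@Y(q[1]); P=np.array([0,0,h]); 
    P=P+R@Z(s3*q[2])@[e1,0,a]; R=R@Z(s3*q[2])@Y(q[3]); R=R@Z(s5*q[4]); P=P+R@[e2,0,b]; R=R@Y(q[5])
    R=R@Z(s7*q[6]); P=P+R@Z(-s7*q[6])@[e3,0,t]
    return P,R@Z(o)
E
python3 - <<'E'
from kin import *; import itertools
D=[json.loads(l) for l in open('obs.jsonl')]
best=[]
for s in itertools.product((1,-1),repeat=4):
  for o in(np.pi/2,-np.pi/2):
    def f(p):
        r=[]
        for q,P,R in D:
            a,b=fk(q,p,s); r+=list(a-P)+list(.2*(b-np.array(R)).ravel())
        return r+list(.01*np.array(p[4:7]))
    r=least_squares(f,[.3,.42,.45,.22,0,0,0,o]); best.append((r.cost,s,r.x))
best.sort(key=lambda x:x[0])
for b in best[:3]: print(b[0],b[1],b[2].round(4))
np.savez('kin.npz',p=best[0][2],s=best[0][1])
E
```

```text
0.001026317435711728 (-1, -1, -1, -1) [ 3.3020e-01  5.5900e-01  3.8500e-01  3.7360e-01 -1.1000e-03  2.5700e-02
  8.6000e-03  1.5708e+00]
0.008726254353069432 (-1, -1, 1, -1) [-0.0812  0.4281  0.3071  0.0072  0.0088 -0.1282 -0.0752  1.5363]
0.0087262543530695 (-1, -1, 1, -1) [-0.0812  0.4281  0.3071  0.0072  0.0088 -0.1282 -0.0752  1.5363]
```

Run:
```python
from kin import *
K=np.load('kin.npz'); D=[json.loads(l) for l in open('obs.jsonl')]
for q,P,R in D:
    a,b=fk(q,K['p'],K['s']); print(np.round(a-P,4),np.round(Ro.from_matrix(b.T@np.array(R)).as_rotvec(degrees=True),2))
```

```text
[-0.0218  0.0045 -0.0012] [ 0. -0. -0.]
[-0.0181  0.0131  0.0008] [-0. -0. -0.]
[-0.0165  0.0147  0.0001] [ 0. -0. -0.]
[-0.0096  0.0202 -0.0002] [ 0. -0. -0.]
[0.0021 0.0081 0.0005] [ 0. -0. -0.]
```

```bash
cat > kin.py <<'E'
import numpy as np, json
from scipy.optimize import least_squares
from scipy.spatial.transform import Rotation as Ro
S=(-1,-1,-1,-1)
Z=lambda a:Ro.from_euler('z',a).as_matrix(); Y=lambda a:Ro.from_euler('y',a).as_matrix()
def fk(q,p,full=False):
    q=np.deg2rad(q); h,a,b,t,e1,e2,e3,y1,y2,y3,e0=p
    R=Z(-q[0]); P0=R@[e0,0,h]; R=R@Y(q[1])@Z(-q[2]); P1=P0+R@[e1,y1,a]; R=R@Y(q[3])@Z(-q[4]); P2=P1+R@[e2,y2,b]; R=R@Y(q[5]); P3=P2+R@[e3,y3,t]
    R=R@Z(-q[6]+np.pi/2)
    return (P0,P1,P2,P3,R) if full else (P3,R)
LO=np.array([-178.69,-17.37,-77.05,15.02,-78.02,.78,-162.83]); HI=np.array([178.69,117.87,75.6,138.74,258.01,113.62,162.83])
def fit():
    D=[json.loads(l) for l in open('obs.jsonl')]
    def f(p): return np.r_[np.ravel([fk(q,p)[0]-P for q,P,R in D]),.003*np.array(p[4:])]
    return least_squares(f,[.33,.5,.4,.3,0,0,0,0,0,0,0]).x,D
if __name__=='__main__':
    p,D=fit(); np.save('kin.npy',p); print(p.round(4))
    for q,P,R in D: print(np.round(fk(q,p)[0]-P,4))
E
python3 kin.py
```

```text
[ 2.590e-01  5.462e-01  3.723e-01  3.187e-01  5.000e-04 -5.000e-04
 -3.000e-04 -2.140e-02 -2.000e-04 -2.000e-04  1.100e-03]
[-0. -0.  0.]
[ 0.  0. -0.]
[ 0.0003  0.0003 -0.0001]
[-0.0004 -0.0002  0.0001]
[ 0.      0.0001 -0.    ]
```

```bash
cat >> h.py <<'E'
v=np.load('stand.npy'); HUB=np.array([v[0],v[1],.178]); R_H=Rh(v[2]); YAW=v[2]
def W(phi_deg,r,x): # hub-frame polar -> world
    b=np.deg2rad(phi_deg); return HUB+R_H@np.array([x,r*np.sin(b),-r*np.cos(b)])
def tool(alpha,yaw=None):
    # tool pointing alpha deg from straight down towards the wheel; y horizontal
    yaw=YAW if yaw is None else yaw; a=np.deg2rad(alpha); f=np.array([np.cos(yaw),np.sin(yaw),0]); u=np.array([0,0,1.])
    z=np.sin(a)*f-np.cos(a)*u; y=np.array([-f[1],f[0],0]); return np.c_[np.cross(y,z),y,z]
E
cat > ik.py <<'E'
from kin import *
p=np.load('kin.npy')
def ik(P,R,q0,reg=.002):
    def f(q):
        a,b=fk(q,p); return np.r_[(a-P)*10,Ro.from_matrix(b.T@R).as_rotvec()*3,reg*np.deg2rad(q-q0)*5]
    s=least_squares(f,np.clip(q0,LO+1.5,HI-1.5),bounds=(LO+1,HI-1)); q=s.x; a,b=fk(q,p)
    return q,np.linalg.norm(a-P)*1000,np.rad2deg(np.linalg.norm(Ro.from_matrix(b.T@R).as_rotvec()))
E
python3 - <<'E'
from h import *; from ik import *
q0=np.array(json.loads(open('obs.jsonl').readlines()[-1])[0])
for yaw in (YAW,0,.2):
  q=q0
  for al in(15,25,35,45,55,65,75):
    q,e,r=ik(W(180,65e-3,-.1),tool(al,yaw),q); print(round(yaw,2),al,np.round(q,0),round(e,2),round(r,2))
E
```

```text
-0.26 15 [-22.  21.   7. 101.   7.  45.  55.] 0.0 0.0
-0.26 25 [-30.  18.  13. 109.  17.  33.  44.] 0.0 0.0
-0.26 35 [-46.  19.  29. 117.  32.  20.  27.] 0.0 0.0
-0.26 45 [-69.  28.  59. 124.  31.   2.  23.] 0.0 0.0
-0.26 55 [-49.  21.  23. 131. 115.  31. -63.] 0.02 0.01
-0.26 65 [-48.  26.  18. 137. 127.  47. -80.] 0.0 0.0
-0.26 75 [ -79.   59.   75.  138.  173.   35. -146.] 12.6 2.21
0 15 [-16.  20.   1. 102.   5.  43.  73.] 0.0 0.0
0 25 [-20.  17.   5. 111.  11.  29.  66.] 0.0 0.0
0 35 [-34.  16.  20. 120.  19.  12.  56.] 0.0 0.0
0 45 [-10.  15. -13. 128. 107.  19. -32.] 0.03 0.01
0 55 [ -3.  18. -24. 136. 133.  36. -59.] 0.0 0.0
0 65 [ -68.   40.   70.  138.  200.   40. -141.] 17.6 3.04
0 75 [ -70.   51.   75.  138.  194.   47. -147.] 41.82 6.52
0.2 15 [-10.  20.  -3. 102.   2.  43.  87.] 0.0 0.0
0.2 25 [-11.  16.  -3. 111.   3.  27.  86.] 0.0 0.0
0.2 35 [-13.  14.   0. 120.   5.  11.  84.] 0.0 0.0
0.2 45 [ 31.  21. -58. 129. 108.  23. -17.] 0.02 0.01
0.2 55 [ 37.  29. -71. 137. 130.  43. -36.] 0.0 0.0
0.2 65 [ -53.   31.   58.  138.  212.   48. -131.] 22.75 3.86
0.2 75 [ -56.   46.   73.  138.  215.   67. -144.] 50.6 7.47
```

Run:
```python
from h import *; from ik import *
q0=np.array(json.loads(open('obs.jsonl').readlines()[-1])[0])
for yaw in (YAW,-.45,-.65,-.85):
  q=q0
  for al in range(15,80,10):
    q,e,r=ik(W(180,65e-3,-.05),tool(al,yaw),q)
    o=[]
    for phi,x in((180,-.005),(270,-.005),(0,-.005),(90,-.005),(180,-.06),(270,-.06),(0,-.06)):
        qq,e2,r2=ik(W(phi,.065,x),tool(al,yaw),q); o.append('%d/%d/%.1f'%(qq[5],qq[3],e2))
    print(round(yaw,2),al,np.round(q,0),round(e,2),round(r,2),o)
```

```text
-0.26 15 [-18.  25.   6.  96.   6.  46.  58.] 0.0 0.0 ['46/90/0.0', '34/101/0.0', '27/103/0.0', '40/92/0.0', '45/96/0.0', '33/108/0.0', '26/110/0.0']
-0.26 25 [-26.  23.  12. 104.  14.  32.  49.] 0.0 0.0 ['32/99/0.0', '19/110/0.0', '12/111/0.0', '26/100/0.0', '32/105/0.0', '18/116/0.0', '11/118/0.0']
-0.26 35 [-40.  23.  28. 112.  23.  18.  37.] 0.0 0.0 ['17/107/0.0', '2/118/0.0', '19/119/0.0', '12/108/0.0', '18/113/0.0', '1/124/0.0', '22/125/0.0']
-0.26 45 [-58.  29.  50. 120.  60.   2.  -4.] 0.14 0.05 ['1/115/0.0', '24/126/0.0', '31/125/0.0', '15/115/0.0', '1/120/0.0', '25/131/0.0', '33/131/0.0']
-0.26 55 [-40.  25.  18. 127. 120.  30. -64.] 0.01 0.01 ['27/122/0.0', '40/132/0.0', '46/131/0.0', '33/121/0.0', '30/127/0.0', '32/137/3.1', '49/137/0.0']
-0.26 65 [-39.  29.  14. 133. 131.  47. -79.] 0.0 0.0 ['44/128/0.0', '58/137/0.0', '63/134/0.0', '50/125/0.0', '47/133/0.0', '41/137/23.1', '41/137/10.8']
-0.26 75 [-40.  36.  13. 137. 135.  64. -90.] 0.0 0.0 ['62/132/0.0', '56/137/14.0', '78/136/0.0', '65/128/0.0', '63/137/0.2', '43/137/38.4', '44/137/17.2']
-0.45 15 [-22.  26.  10.  94
[... 2447 characters left out ...]
'42/95/0.0', '27/107/0.0', '25/105/0.0', '40/93/0.0', '42/100/0.0', '28/113/0.0', '25/111/0.0']
-0.85 45 [-57.  36.  41. 104.  34.  38.  -8.] 0.0 0.0 ['36/99/0.0', '21/111/0.0', '21/108/0.0', '36/97/0.0', '38/104/0.0', '21/116/0.0', '21/114/0.0']
-0.85 55 [-66.  43.  51. 107.  40.  33. -19.] 0.0 0.0 ['32/103/0.0', '14/114/0.0', '18/110/0.0', '34/99/0.0', '33/108/0.0', '15/120/0.0', '18/116/0.0']
-0.85 65 [-72.  53.  60. 110.  45.  29. -29.] 0.0 0.0 ['27/105/0.0', '8/116/0.0', '16/111/0.0', '32/100/0.0', '29/110/0.0', '9/122/0.0', '17/116/0.0']
-0.85 75 [-76.  64.  67. 112.  48.  25. -38.] 0.0 0.0 ['24/107/0.0', '5/117/0.0', '18/111/0.0', '32/101/0.0', '25/112/0.0', '6/123/0.0', '19/116/0.0']
```

```bash
cat >> h.py <<'E'
from scipy.spatial.transform import Rotation as Ro
def toolw(alpha,yaw):
    z=tool(alpha,yaw)[:,2]; y=np.cross(R_H[:,0],z); y/=np.linalg.norm(y); return np.c_[np.cross(y,z),y,z]
def rows(P,R,P2,R2,n,nd=4):
    w=Ro.from_matrix(R.T@R2).as_rotvec()/n; out=[]; cp,cr=P.copy(),R.copy()
    for i in range(n):
        tgt=P+(P2-P)*(i+1)/n; s=cr.T@(tgt-cp); r=np.r_[np.round(s,nd),np.round(w,3)]; out.append(r)
        cp=cp+cr@r[:3]; cr=cr@Ro.from_rotvec(r[3:]).as_matrix()
    return out,cp,cr
def show(rs): print(', '.join(','.join('%g'%x for x in r) for r in rs))
E
python3 - <<'E'
from h import *; from ik import *
q0=np.array(json.loads(open('obs.jsonl').readlines()[-1])[0])
for al,yaw in((35,-.3),(38,-.4),(42,-.5),(45,-.6)):
  R=toolw(al,yaw); print(al,yaw,'off axle',np.rad2deg(np.arccos(R[:,2]@R_H[:,0])).round(1), 'z in hub',(R_H.T@R[:,2]).round(2),'y',(R_H.T@R[:,1]).round(2))
  q=q0
  for phi,ret in((130,.08),(130,0),(150,0),(170,0),(190,0),(210,0),(230,0),(230,.06)):
    q2,e,r=ik(W(phi,.065,-.004)-R[:,2]*ret,R,q,.01); print(phi,ret,np.round(q2,0),round(e,2),round(r,2)); q=q2
E
```

```text
35 -0.3 off axle 40.0 z in hub [ 0.77 -0.02 -0.64] y [ 0.    1.   -0.04]
130 0.08 [-41.  22.  21. 106.  30.  29.  30.] 0.08 0.04
130 0 [-37.  30.  22. 105.  30.  20.  29.] 0.02 0.0
150 0 [-35.  29.  20. 106.  30.  21.  31.] 0.01 0.0
170 0 [-32.  27.  19. 106.  30.  21.  34.] 0.01 0.0
190 0 [-30.  26.  19. 108.  30.  19.  35.] 0.0 0.0
210 0 [-29.  26.  20. 110.  31.  17.  36.] 0.01 0.0
230 0 [-28.  26.  21. 113.  32.  13.  35.] 0.01 0.0
230 0.06 [-31.  19.  21. 114.  31.  20.  36.] 0.01 0.0
38 -0.4 off axle 37.6 z in hub [ 0.79 -0.09 -0.6 ] y [ 0.    0.99 -0.14]
130 0.08 [-46.  24.  24. 106.  38.  31.  24.] 0.1 0.05
130 0 [-42.  32.  25. 106.  39.  22.  23.] 0.02 0.0
150 0 [-39.  30.  24. 106.  39.  22.  25.] 0.01 0.0
170 0 [-38.  29.  24. 107.  39.  22.  27.] 0.0 0.0
190 0 [-36.  28.  24. 109.  40.  20.  28.] 0.0 0.0
210 0 [-35.  27.  26. 111.  41.  17.  28.] 0.01 0.0
230 0 [-36.  28.  29. 114.  43.  13.  26.] 0.02 0.01
230 0.06 [-39.  21.  27. 115.  41.  20.  28.] 0.02 0.0
42 -0.5 off axle 34.9 z in hub [ 0.82 -0.16 -0.55] y [-0.    0.96 -0.28]
130 0.08 [-49.  26.  23. 106.  47.  35
[... 184 characters left out ...]
.  29.  27. 109.  52.  23.  20.] 0.01 0.0
210 0 [-41.  29.  29. 112.  54.  19.  18.] 0.02 0.01
230 0 [-42.  31.  34. 115.  58.  14.  15.] 0.03 0.01
230 0.06 [-45.  24.  31. 116.  54.  23.  19.] 0.03 0.01
45 -0.6 off axle 34.2 z in hub [ 0.83 -0.24 -0.51] y [ 0.    0.91 -0.42]
130 0.08 [-50.  28.  21. 105.  51.  41.  20.] 0.1 0.04
130 0 [-45.  35.  23. 104.  55.  32.  17.] 0.02 0.01
150 0 [-44.  33.  23. 105.  55.  32.  19.] 0.0 0.0
170 0 [-42.  32.  23. 106.  56.  31.  19.] 0.0 0.0
190 0 [-42.  31.  25. 109.  58.  29.  19.] 0.01 0.0
210 0 [-42.  31.  27. 111.  61.  26.  16.] 0.02 0.01
230 0 [-42.  32.  30. 114.  66.  22.  11.] 0.03 0.01
230 0.06 [-46.  25.  27. 115.  60.  30.  17.] 0.03 0.01
```

```bash
cat >> h.py <<'E'
RT=toolw(42,-.5)
def TCP(phi,ret=0,r=.065,xc=-.017,xt=-.004):
    z=RT[:,2]; zx=(R_H.T@z)[0]; return W(phi,r,xc)+z*((xt-xc)/zx-ret)
E
python3 - <<'E'
from h import *
o=manip.get_obs(); P,R=o['tcp_pos'],np.array(o['eef_rot'])
S=TCP(130,.09); print(S,TCP(130,0)); 
a,P1,R1=rows(P,R,S,RT,6,3); show(a); print((P1-S).round(4),np.rad2deg(np.arccos(np.clip(R1[:,2]@RT[:,2],-1,1))))
E
```

```text
[0.61704871 0.15935864 0.27786046] [0.66989827 0.13048679 0.21097742]
-0.017,0.01,0.02,0.035,-0.07,-0.031, -0.015,0.011,0.021,0.035,-0.07,-0.031, -0.015,0.011,0.022,0.035,-0.07,-0.031, -0.013,0.011,0.022,0.035,-0.07,-0.031, -0.012,0.012,0.023,0.035,-0.07,-0.031, -0.011,0.012,0.023,0.035,-0.07,-0.031
[ 0.0004 -0.0002  0.0003] 0.09705801106067843
```

```bash
python3 -m pendant '[-0.017,0.01,0.02,0.035,-0.07,-0.031, -0.015,0.011,0.021,0.035,-0.07,-0.031, -0.015,0.011,0.022,0.035,-0.07,-0.031, -0.013,0.011,0.022,0.035,-0.07,-0.031, -0.012,0.012,0.023,0.035,-0.07,-0.031, -0.011,0.012,0.023,0.035,-0.07,-0.031, 0,0,0,0,0,0]'; python3 log.py
python3 - <<'E'
from h import *
o=manip.get_obs(); P,R=o['tcp_pos'],np.array(o['eef_rot']); print((P-TCP(130,.09)).round(4), np.rad2deg(Ro.from_matrix(RT.T@R).as_rotvec()).round(2))
ims=[]
for c in('side','top'):
    p,d=manip.camera(c); u=proj(c,P)[0]; print(c,u); ims.append(p)
a=cv2.resize(ims[0][120:360,150:400],None,fx=1.6,fy=1.6); b=cv2.resize(ims[1][80:320,170:420],None,fx=1.6,fy=1.6)
cv2.imwrite('pics/st1.png',np.hstack([a,b]))
p,d=manip.camera('wrist'); cv2.imwrite('pics/w1.png',p)
E
```

```text
time: 4.35
tcp_pos: [0.6223, 0.1591, 0.2756]
eef_rot: [[-0.791, 0.182, 0.585], [-0.025, 0.944, -0.328], [-0.612, -0.273, -0.742]]
contact_force: [-0.1, -0.1, -0.5]
opening: 0.0006
4.35 [-45.9  25.2  17.7 106.9  51.   37.6  15.1] [0.6223 0.1591 0.2756] [-0.1 -0.1 -0.5]
[[-0.791, 0.182, 0.585], [-0.025, 0.944, -0.328], [-0.612, -0.273, -0.742]]
[ 0.0053 -0.0003 -0.0022] [0.41 0.1  0.07]
side [254.24970735 256.39266793]
top [236.81925164 181.78395123]
```

View pics/st1.png

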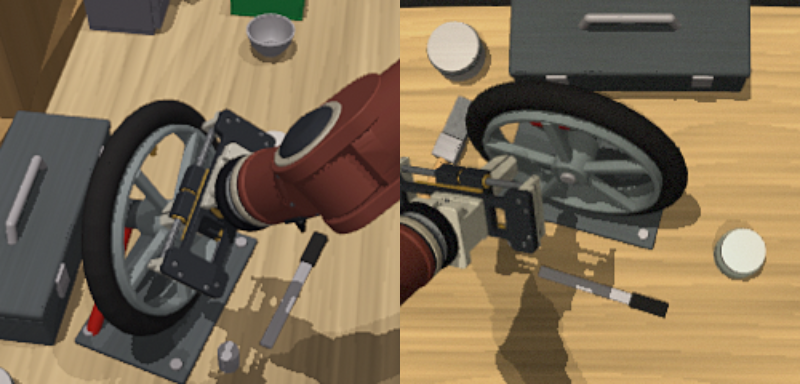

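View pics/w1.png

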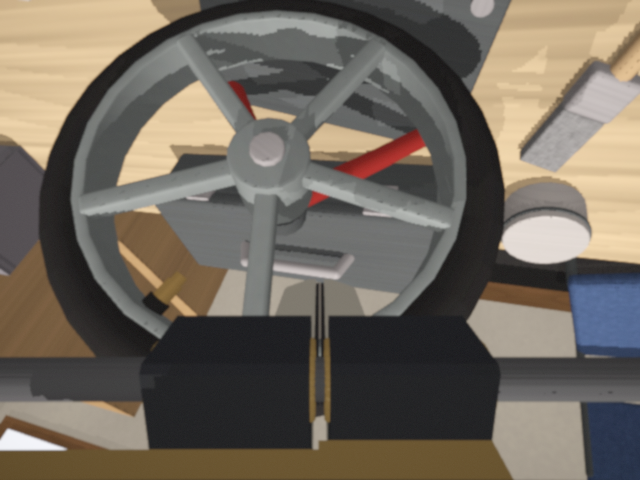

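```bash
python3 -m pendant '[0,0,0.015,0,0,0, 0,0,0.015,0,0,0, 0,0,0.015,0,0,0, 0,0,0.014,0,0,0, 0,0,0.013,0,0,0, 0,0,0.013,0,0,0, 0,0,0,0,0,0]'
python3 - <<'E'
from h import *
o=manip.get_obs(); P,R=o['tcp_pos'],np.array(o['eef_rot']); print((R_H.T@(P-HUB)).round(4),(P-TCP(130,0)).round(4), np.rad2deg(Ro.from_matrix(RT.T@R).as_rotvec()).round(2))
ims=[]
for c in('side','top'):
    p,d=manip.camera(c); ims.append(p)
a=cv2.resize(ims[0][120:360,150:400],None,fx=1.6,fy=1.6); b=cv2.resize(ims[1][80:320,170:420],None,fx=1.6,fy=1.6)
cv2.imwrite('pics/st2.png',np.hstack([a,b]))
p,d=manip.camera('wrist'); cv2.imwrite('pics/w2.png',p)
E
```

```text
time: 5.2
tcp_pos: [0.6724, 0.1277, 0.2157]
eef_rot: [[-0.788, 0.188, 0.586], [-0.018, 0.944, -0.328], [-0.615, -0.269, -0.741]]
contact_force: [0.3, 0.2, -0.0]
opening: 0.0006
[-0.0022  0.0452  0.0385] [ 0.0025 -0.0028  0.0047] [0.44 0.   0.49]
```

View pics/st2.png

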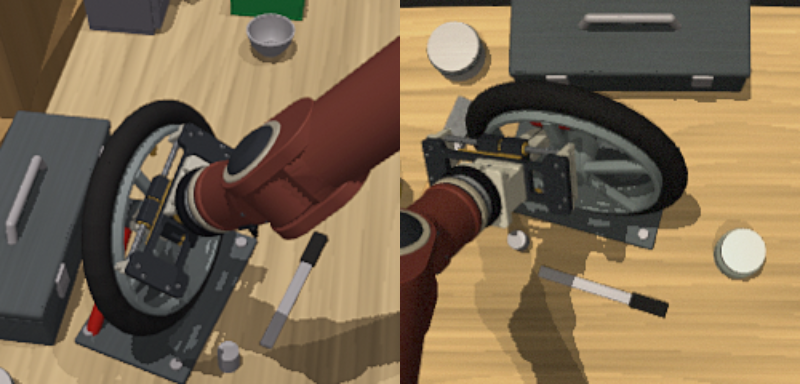

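View pics/w2.png

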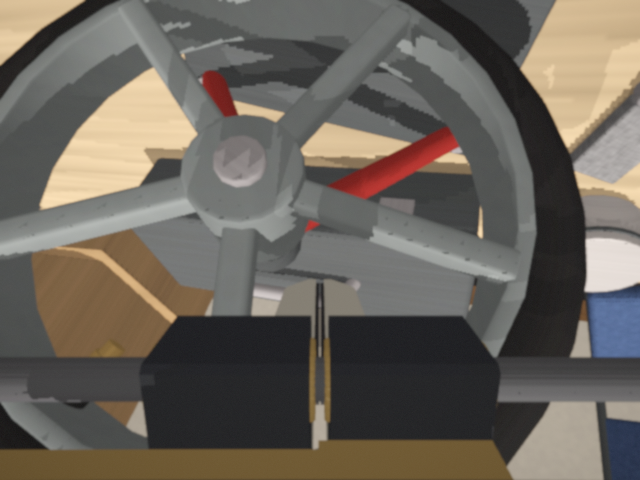

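```bash
cat > arc.py <<'E'
from h import *; import sys
# arc.py phi_from phi_to n : rows from current measured pose (first blends in) along arc
o=manip.get_obs(); P,R=o['tcp_pos'],np.array(o['eef_rot'])
a,b,n=float(sys.argv[1]),float(sys.argv[2]),int(sys.argv[3])
L=R_H.T@(P-HUB); zt=R_H.T@R[:,2]; Lc=L-zt*((L[0]+.017)/zt[0]); print('TCP hub',L.round(4),'finger@-17: r %.4f phi %.1f'%(np.hypot(Lc[1],Lc[2]),np.rad2deg(np.arctan2(Lc[1],-Lc[2]))%360),'F',np.round(R_H.T@o['contact_force'],1),round(o['time'],2))
if n:
    cp=P; w=Ro.from_matrix(R.T@RT).as_rotvec()/n; out=[]; cr=R
    for i in range(n):
        f=a+(b-a)*(i+1)/n; t=TCP(f); s=np.round(cr.T@(t-cp),3); r=np.r_[s,np.round(w,3)]; out.append(r); cp=cp+cr@s; cr=cr@Ro.from_rotvec(r[3:]).as_matrix()
    show(out)
E
python3 arc.py 130 190 12
```

```text
TCP hub [-0.0032  0.0472  0.0395] finger@-17: r 0.0697 phi 134.3 F [ 0.6 -0.5 -0.4] 5.35
0.003,-0.003,0.001,-0,0,-0.001, -0.002,-0.005,-0.001,-0,0,-0.001, -0.002,-0.005,-0.001,-0,0,-0.001, -0.001,-0.006,-0.001,-0,0,-0.001, -0.001,-0.005,-0.001,-0,0,-0.001, -0.001,-0.006,-0,-0,0,-0.001, 0,-0.006,-0,-0,0,-0.001, 0.001,-0.005,-0,-0,0,-0.001, 0,-0.006,0,-0,0,-0.001, 0.001,-0.005,0.001,-0,0,-0.001, 0.002,-0.006,0.001,-0,0,-0.001, 0.002,-0.005,0.002,-0,0,-0.001
```

```bash
python3 -m pendant '[0.003,-0.003,0.001,0,0,0, -0.002,-0.005,-0.001,0,0,0, -0.002,-0.005,-0.001,0,0,0, -0.001,-0.006,-0.001,0,0,0, -0.001,-0.005,-0.001,0,0,0, -0.001,-0.006,0,0,0,0]'; python3 arc.py 0 0 0; python3 -m pendant '[0,-0.006,0,0,0,0, 0.001,-0.005,0,0,0,0, 0,-0.006,0,0,0,0, 0.001,-0.005,0.001,0,0,0, 0.002,-0.006,0.001,0,0,0, 0.002,-0.005,0.002,0,0,0]'; python3 arc.py 190 230 9
python3 - <<'E'
from h import *
p,d=manip.camera('side');cv2.imwrite('pics/s3.png',cv2.resize(p[120:360,150:400],None,fx=1.6,fy=1.6))
p2,d=manip.camera('wrist'); cv2.imwrite('pics/w3.png',np.hstack([cv2.resize(p2,(533,400))[:384],cv2.resize(p[120:360,150:316],(266,384))]))
E
```

```text
time: 5.95
tcp_pos: [0.6679, 0.1027, 0.2297]
eef_rot: [[-0.787, 0.185, 0.588], [-0.019, 0.946, -0.324], [-0.616, -0.266, -0.741]]
contact_force: [0.3, 2.5, -1.7]
opening: 0.0007
TCP hub [-0.0039  0.0199  0.0525] finger@-17: r 0.0653 phi 159.9 F [ 0.1  2.5 -1.8] 5.95
time: 6.55
tcp_pos: [0.6594, 0.0692, 0.2319]
eef_rot: [[-0.787, 0.186, 0.588], [-0.019, 0.946, -0.325], [-0.616, -0.267, -0.741]]
contact_force: [0.0, 2.8, -0.1]
opening: 0.0002
TCP hub [-0.004  -0.0146  0.0547] finger@-17: r 0.0645 phi 190.8 F [-0.6  2.7 -0.3] 6.55
0.001,-0.004,0.001,-0.001,0,-0.001, 0.003,-0.004,0.001,-0.001,0,-0.001, 0.002,-0.004,0.002,-0.001,0,-0.001, 0.003,-0.004,0.002,-0.001,0,-0.001, 0.003,-0.003,0.002,-0.001,0,-0.001, 0.003,-0.004,0.002,-0.001,0,-0.001, 0.003,-0.002,0.003,-0.001,0,-0.001, 0.004,-0.003,0.002,-0.001,0,-0.001, 0.004,-0.002,0.003,-0.001,0,-0.001
```

View pics/w3.png

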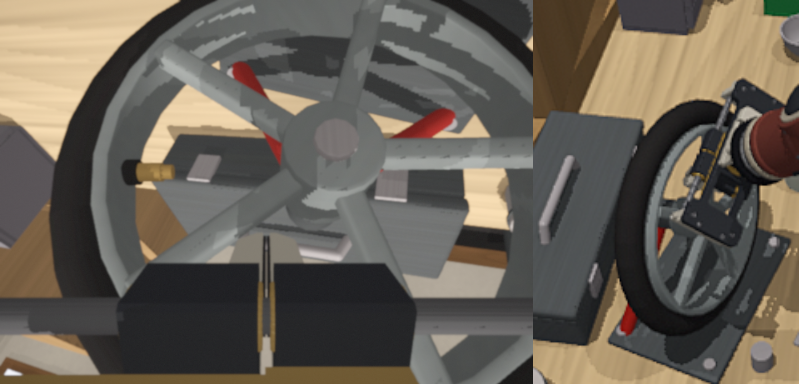

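```bash
python3 -m pendant '[0.001,-0.004,0.001,0,0,0, 0.003,-0.004,0.001,0,0,0, 0.002,-0.004,0.002,0,0,0, 0.003,-0.004,0.002,0,0,0, 0.003,-0.003,0.002,0,0,0, 0.003,-0.004,0.002,0,0,0, 0.003,-0.002,0.003,0,0,0, 0.004,-0.003,0.002,0,0,0]'; python3 arc.py 0 0 0; python3 log.py | head -1
cat > qm.py <<'E'
from h import *
def measure(c='wrist',tag=None):
    cal=manip.get_calibration(c); p,d=manip.camera(c)
    ys,xs=np.where(d>0); Q=unproj(c,np.c_[xs,ys],d[ys,xs],cal); L=(Q-HUB)@R_H
    r=np.hypot(L[:,1],L[:,2]); m=(r>.04)&(r<.105)&(L[:,0]>-.032)&(L[:,0]<-.010); 
    hsv=cv2.cvtColor(p,cv2.COLOR_BGR2HSV)[ys,xs]
    th=np.arctan2(L[:,1],-L[:,2]); z=np.exp(5j*th[m]).mean(); ph=np.rad2deg(np.angle(z)/5)
    b=(hsv[:,1]>90)&(hsv[:,0]>10)&(hsv[:,0]<35)&(r>.08)&(r<.115)&(abs(L[:,0])<.012)
    st=np.rad2deg(np.angle(np.exp(1j*th[b]).mean()))%360 if b.sum()>5 else None
    print(c,'spoke phase mod72 %.1f'%(ph%72),'conf %.2f n %d'%(abs(z),m.sum()),'stem phi',st,b.sum())
    if tag: cv2.imwrite(f'pics/{tag}.png',p)
E
python3 - <<'E'
from qm import *
measure('wrist','w4'); measure('side','s4'); measure('top')
E
```

```text
time: 7.45
tcp_pos: [0.646, 0.0375, 0.2145]
eef_rot: [[-0.787, 0.186, 0.588], [-0.019, 0.945, -0.325], [-0.617, -0.267, -0.741]]
contact_force: [2.5, 2.7, -0.7]
opening: 0.0003
TCP hub [-0.0042 -0.0488  0.0366] finger@-17: r 0.0646 phi 225.7 F [ 1.9  3.2 -0.2] 7.45
7.45 [-39.4  29.7  28.8 115.7  66.3  16.9   5.8] [0.646  0.0375 0.2145] [ 2.5  2.7 -0.7]
wrist spoke phase mod72 29.0 conf 0.87 n 20434 stem phi 281.0204763205732 900
side spoke phase mod72 33.6 conf 0.79 n 726 stem phi None 4
top spoke phase mod72 33.3 conf 0.65 n 572 stem phi None 5
```

View pics/w4.png

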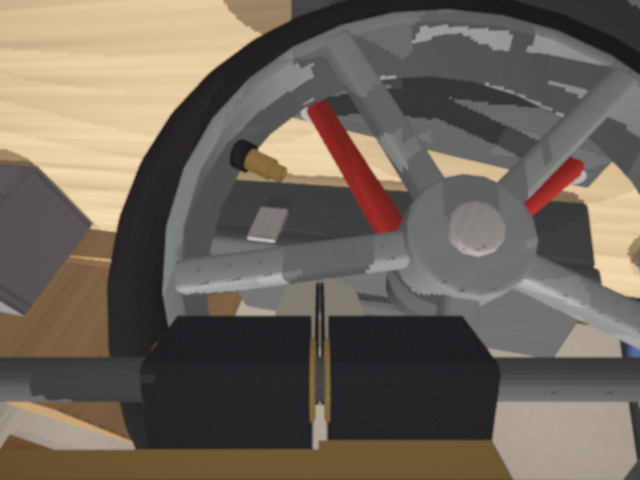

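```bash
python3 -m pendant '[-0.003,0.003,-0.002,0,0,0, 0,0,-0.012,0,0,0, 0,0,-0.02,0,0,0, 0,0,-0.02,0,0,0, 0,0,-0.02,0,0,0, 0,0,0,0,0,0]'
python3 - <<'E'
from qm import *
o=manip.get_obs(); P,R=o['tcp_pos'],np.array(o['eef_rot']); print((R_H.T@(P-HUB)).round(4))
measure('wrist','w5')
a,P1,R1=rows(P,R,TCP(136,.068),RT,5,3); show(a)
E
```

```text
time: 8.2
tcp_pos: [0.6049, 0.0664, 0.2727]
eef_rot: [[-0.786, 0.185, 0.591], [-0.019, 0.947, -0.322], [-0.619, -0.264, -0.74]]
contact_force: [-0.4, -0.4, 0.1]
opening: 0.0005
[-0.0648 -0.0314  0.0807]
wrist spoke phase mod72 32.9 conf 0.92 n 12938 stem phi 283.5248271083547 504
-0.003,0.017,-0.001,-0,0.001,-0.002, -0.004,0.016,-0.002,-0,0.001,-0.002, -0.003,0.017,-0.001,-0,0.001,-0.002, -0.004,0.016,-0.001,-0,0.001,-0.002, -0.004,0.017,-0.002,-0,0.001,-0.002
```

```bash
python3 -m pendant '[-0.003,0.017,-0.001,0,0,0, -0.004,0.016,-0.002,0,0,0, -0.003,0.017,-0.001,0,0,0, -0.004,0.016,-0.001,0,0,0, -0.004,0.017,-0.002,0,0,0, 0,0,0,0,0,0]'
python3 - <<'E'
from qm import *
o=manip.get_obs(); P,R=o['tcp_pos'],np.array(o['eef_rot']); print((R_H.T@(P-HUB)).round(4),(R.T@(TCP(138,0)-P)).round(4))
measure('wrist','w6'); measure('side'); measure('top')
E
```

```text
time: 8.85
tcp_pos: [0.6316, 0.1508, 0.2633]
eef_rot: [[-0.788, 0.181, 0.589], [-0.023, 0.947, -0.321], [-0.616, -0.266, -0.742]]
contact_force: [-0.7, 0.6, 0.3]
opening: 0.0005
[-0.0583  0.057   0.0727] [-0.0012 -0.0062  0.0653]
wrist spoke phase mod72 32.7 conf 0.91 n 13772 stem phi 283.7518399364266 540
side spoke phase mod72 33.8 conf 0.91 n 552 stem phi None 0
top spoke phase mod72 32.0 conf 0.89 n 770 stem phi 282.57496199879927 30
```

View pics/w6.png

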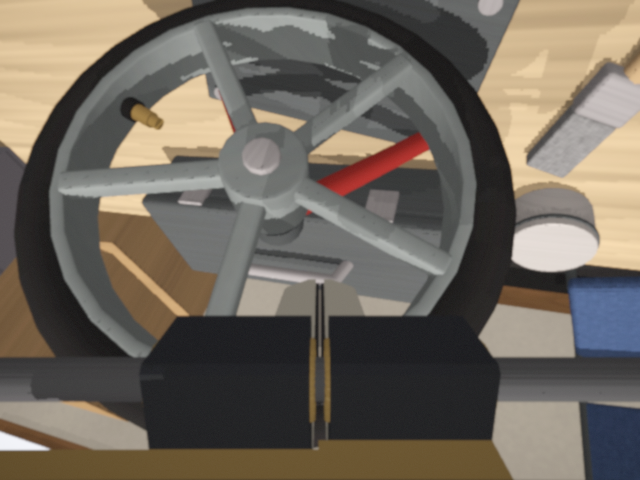

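```bash
python3 -m pendant '[0,-0.003,0.012,0,0,0, 0,-0.003,0.012,0,0,0, 0,0,0.012,0,0,0, 0,0,0.012,0,0,0, 0,0,0.011,0,0,0, 0,0,0.006,0,0,0, 0,0,0,0,0,0]'; python3 arc.py 138 200 13
```

```text
time: 9.7
tcp_pos: [0.6679, 0.1183, 0.2168]
eef_rot: [[-0.788, 0.187, 0.586], [-0.019, 0.945, -0.327], [-0.615, -0.269, -0.741]]
contact_force: [0.5, 0.5, -0.0]
opening: 0.0008
TCP hub [-0.0044  0.0349  0.039 ] finger@-17: r 0.0605 phi 141.7 F [0.3 0.6 0.1] 9.7
-0.004,0.001,-0.002,-0,0,-0.001, -0.001,-0.005,-0.001,-0,0,-0.001, -0.001,-0.006,-0.001,-0,0,-0.001, -0.001,-0.005,-0,-0,0,-0.001, -0,-0.005,-0.001,-0,0,-0.001, -0,-0.006,0.001,-0,0,-0.001, -0,-0.005,-0,-0,0,-0.001, 0.001,-0.006,0,-0,0,-0.001, 0.001,-0.005,0.001,-0,0,-0.001, 0.001,-0.005,0.001,-0,0,-0.001, 0.002,-0.005,0.002,-0,0,-0.001, 0.002,-0.004,0.001,-0,0,-0.001, 0.003,-0.005,0.002,-0,0,-0.001
```

```bash
python3 -m pendant '[-0.004,0.001,-0.002,0,0,0, -0.001,-0.005,-0.001,0,0,0, -0.001,-0.006,-0.001,0,0,0, -0.001,-0.005,0,0,0,0, 0,-0.005,-0.001,0,0,0, 0,-0.006,0.001,0,0,0, 0,-0.005,0,0,0,0, 0.001,-0.006,0,0,0,0, 0.001,-0.005,0.001,0,0,0, 0.001,-0.005,0.001,0,0,0, 0.002,-0.005,0.002,0,0,0, 0.002,-0.004,0.001,0,0,0, 0.003,-0.005,0.002,0,0,0]';  python3 arc.py 200 222 6; python3 -c "
from qm import *
measure('wrist')"
```

```text
time: 11.0
tcp_pos: [0.6561, 0.0604, 0.2303]
eef_rot: [[-0.787, 0.186, 0.589], [-0.019, 0.946, -0.324], [-0.617, -0.267, -0.741]]
contact_force: [1.2, 2.6, 0.5]
opening: 0.0002
TCP hub [-0.0045 -0.024   0.0529] finger@-17: r 0.0649 phi 199.3 F [0.3 2.8 0.6] 11.0
0.002,-0.004,0.002,-0.001,0,-0.001, 0.003,-0.003,0.002,-0.001,0,-0.001, 0.002,-0.003,0.002,-0.001,0,-0.001, 0.003,-0.003,0.001,-0.001,0,-0.001, 0.002,-0.002,0.002,-0.001,0,-0.001, 0.003,-0.003,0.002,-0.001,0,-0.001
wrist spoke phase mod72 5.1 conf 0.85 n 23592 stem phi 330.293298671405 751
```

```bash
python3 -m pendant '[0.002,-0.004,0.002,0,0,0, 0.003,-0.003,0.002,0,0,0, 0.002,-0.003,0.002,0,0,0, 0.003,-0.003,0.001,0,0,0, 0.002,-0.002,0.002,0,0,0, 0.003,-0.003,0.002,0,0,0, 0,0,0,0,0,0]';  python3 arc.py 222 229 4; python3 -c "
from qm import *
measure('wrist')"; python3 log.py|head -1
```

```text
time: 11.75
tcp_pos: [0.6461, 0.0375, 0.217]
eef_rot: [[-0.788, 0.189, 0.585], [-0.018, 0.944, -0.329], [-0.615, -0.27, -0.741]]
contact_force: [-1.2, -0.9, -0.6]
opening: 0.0003
TCP hub [-0.0047 -0.0487  0.0391] finger@-17: r 0.0661 phi 224.3 F [-0.7 -1.2 -0.8] 11.75
0,0.001,0.001,-0.002,-0,-0.002, 0.001,-0.001,0.001,-0.002,-0,-0.002, 0.002,-0,0.001,-0.002,-0,-0.002, 0.001,-0.001,0.001,-0.002,-0,-0.002
wrist spoke phase mod72 27.7 conf 0.86 n 20174 stem phi 353.47100317427504 807
11.8 [-39.3  29.4  28.6 115.4  64.6  17.6   7.5] [0.6461 0.0375 0.217 ] [-0.  -0.3  0.8]
```

```bash
python3 -m pendant '[-0.003,0.003,-0.002,0,0,0, 0,0,-0.012,0,0,0, 0,0,-0.02,0,0,0, 0,0,-0.02,0,0,0, 0,0,-0.02,0,0,0, 0,0,0,0,0,0]'
python3 - <<'E'
from qm import *
o=manip.get_obs(); P,R=o['tcp_pos'],np.array(o['eef_rot']); print((R_H.T@(P-HUB)).round(4))
measure('wrist','w7'); measure('side'); measure('top')
E
```

```text
time: 12.4
tcp_pos: [0.6061, 0.0679, 0.2757]
eef_rot: [[-0.786, 0.185, 0.59], [-0.019, 0.947, -0.322], [-0.618, -0.264, -0.74]]
contact_force: [0.6, 0.9, -0.2]
opening: 0.0006
[-0.0647 -0.0296  0.0838]
wrist spoke phase mod72 29.1 conf 0.92 n 12982 stem phi 353.6228307469738 456
side spoke phase mod72 29.4 conf 0.90 n 944 stem phi 354.54422480053415 43
top spoke phase mod72 28.9 conf 0.88 n 754 stem phi None 0
```

View pics/w7.png

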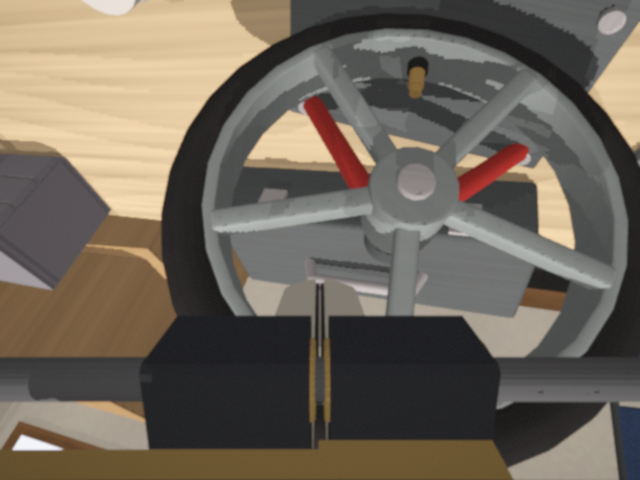

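Run:
```python
from qm import *
o=manip.get_obs(); P,R=o['tcp_pos'],np.array(o['eef_rot'])
a,P1,R1=rows(P,R,TCP(136,.068),RT,5,3); show(a)
```

```text
-0.003,0.017,-0.002,-0.001,0,-0.002, -0.003,0.016,-0.001,-0.001,0,-0.002, -0.004,0.017,-0.001,-0.001,0,-0.002, -0.003,0.017,-0.002,-0.001,0,-0.002, -0.003,0.016,-0.001,-0.001,0,-0.002
```

```bash
python3 -m pendant '[-0.003,0.017,-0.002,0,0,0, -0.003,0.016,-0.001,0,0,0, -0.004,0.017,-0.001,0,0,0, -0.003,0.017,-0.002,0,0,0, -0.003,0.016,-0.001,0,0,0, 0,0,0,0,0,0]'
python3 - <<'E'
from qm import *
o=manip.get_obs(); P,R=o['tcp_pos'],np.array(o['eef_rot']); print((R_H.T@(P-HUB)).round(4),(R.T@(TCP(136,0)-P)).round(4))
measure('wrist','w8'); measure('side'); measure('top')
E
```

```text
time: 13.15
tcp_pos: [0.6312, 0.152, 0.2654]
eef_rot: [[-0.787, 0.181, 0.589], [-0.023, 0.947, -0.321], [-0.616, -0.266, -0.741]]
contact_force: [-0.6, -0.1, 0.0]
opening: 0.0003
[-0.0596  0.0581  0.0745] [ 0.0006 -0.0047  0.0681]
wrist spoke phase mod72 28.9 conf 0.91 n 13645 stem phi 354.3210565534748 450
side spoke phase mod72 29.9 conf 0.91 n 523 stem phi None 1
top spoke phase mod72 28.4 conf 0.89 n 780 stem phi 352.89646060353067 30
```

View pics/w8.png

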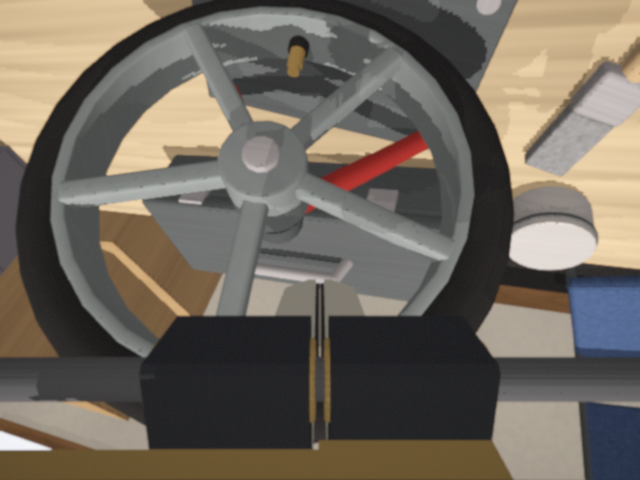

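```bash
python3 -m pendant '[0,-0.003,0.012,0,0,0, 0,-0.002,0.012,0,0,0, 0,0,0.012,0,0,0, 0,0,0.012,0,0,0, 0,0,0.012,0,0,0, 0,0,0.007,0,0,0, 0,0,0,0,0,0]'; python3 arc.py 138 152 6; python3 -c "
from qm import *
measure('wrist')"
```

```text
time: 14.0
tcp_pos: [0.6691, 0.12, 0.2168]
eef_rot: [[-0.788, 0.187, 0.586], [-0.019, 0.945, -0.327], [-0.615, -0.269, -0.741]]
contact_force: [0.1, 0.2, 0.2]
opening: 0.0004
TCP hub [-0.0037  0.0369  0.0391] finger@-17: r 0.0623 phi 140.5 F [-0.   0.2  0.2] 14.0
-0.002,0.001,-0.002,-0.001,0,-0.001, -0.001,-0.002,-0,-0.001,0,-0.001, -0.001,-0.003,-0.001,-0.001,0,-0.001, -0,-0.002,-0,-0.001,0,-0.001, -0.001,-0.003,-0.001,-0.001,0,-0.001, -0,-0.002,-0,-0.001,0,-0.001
wrist spoke phase mod72 29.1 conf 0.78 n 23972 stem phi 354.3164784568128 733
```

```bash
python3 -m pendant '[-0.002,0.001,-0.001,0,0,0, -0.001,-0.002,0,0,0,0, -0.001,-0.003,-0.001,0,0,0, 0,-0.002,0,0,0,0, -0.001,-0.003,-0.001,0,0,0, 0,-0.002,0,0,0,0, 0,0,0,0,0,0]'; python3 arc.py 152 158 4; python3 -c "
from qm import *
measure('wrist')"
```

```text
time: 14.75
tcp_pos: [0.6691, 0.1125, 0.2263]
eef_rot: [[-0.787, 0.185, 0.588], [-0.019, 0.946, -0.323], [-0.616, -0.266, -0.741]]
contact_force: [1.0, 2.0, -0.2]
opening: 0.0001
TCP hub [-0.0042  0.0297  0.0488] finger@-17: r 0.0658 phi 150.7 F [ 0.5  2.2 -0.1] 14.75
0,-0.003,0,-0.001,0,-0.002, -0,-0.002,0,-0.001,0,-0.002, -0,-0.002,0,-0.001,0,-0.002, -0.001,-0.001,-0,-0.001,0,-0.002
wrist spoke phase mod72 28.7 conf 0.82 n 24005 stem phi 354.5067159633777 721
```

```bash
python3 -m pendant '[0,-0.002,0,0,0,0, 0,-0.002,0,0,0,0, -0.001,-0.002,0,0,0,0, 0,-0.002,0,0,0,0, 0,0,0,0,0,0, 0,0,0,0,0,0]'; python3 arc.py 0 0 0; python3 -c "
from qm import *
measure('wrist')"
```

```text
time: 15.4
tcp_pos: [0.6683, 0.1022, 0.2293]
eef_rot: [[-0.787, 0.189, 0.587], [-0.018, 0.944, -0.328], [-0.616, -0.269, -0.74]]
contact_force: [0.5, 0.2, -0.4]
opening: 0.0003
TCP hub [-0.0033  0.0195  0.0523] finger@-17: r 0.0653 phi 160.0 F [ 0.6  0.3 -0.3] 15.4
wrist spoke phase mod72 39.8 conf 0.82 n 24402 stem phi 5.744451391881007 739
```

```bash
python3 -m pendant '[0,0.004,0,0,0,0, 0,0.002,-0.012,0,0,0, 0,0,-0.02,0,0,0, 0,0,-0.02,0,0,0, 0,0,-0.02,0,0,0, 0,0,0,0,0,0]'
python3 - <<'E'
from qm import *
o=manip.get_obs(); P,R=o['tcp_pos'],np.array(o['eef_rot']); print((R_H.T@(P-HUB)).round(4))
measure('wrist','w9'); measure('side'); measure('top')
E
```

```text
time: 16.05
tcp_pos: [0.627, 0.1354, 0.2832]
eef_rot: [[-0.785, 0.184, 0.591], [-0.02, 0.947, -0.321], [-0.619, -0.264, -0.74]]
contact_force: [-0.0, -0.2, 0.1]
opening: 0.0006
[-0.064   0.041   0.0918]
wrist spoke phase mod72 40.2 conf 0.92 n 13558 stem phi 5.373528540330448 443
side spoke phase mod72 41.9 conf 0.92 n 634 stem phi 5.901258511817756 44
top spoke phase mod72 39.9 conf 0.88 n 783 stem phi 4.420099193223072 23
```

View pics/w9.png

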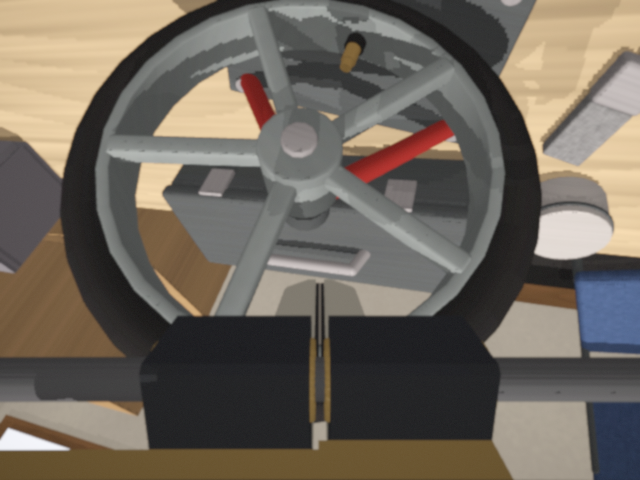

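Run:
```python
from qm import *
o=manip.get_obs(); P,R=o['tcp_pos'],np.array(o['eef_rot'])
a,P1,R1=rows(P,R,TCP(218,.068),RT,5,3); show(a)
```

```text
0.004,-0.013,0.004,-0.001,0,-0.002, 0.005,-0.013,0.004,-0.001,0,-0.002, 0.004,-0.013,0.003,-0.001,0,-0.002, 0.004,-0.013,0.004,-0.001,0,-0.002, 0.005,-0.013,0.004,-0.001,0,-0.002
```

```bash
python3 -m pendant '[0.004,-0.013,0.004,0,0,0, 0.005,-0.013,0.004,0,0,0, 0.004,-0.013,0.003,0,0,0, 0.004,-0.013,0.004,0,0,0, 0.005,-0.013,0.004,0,0,0, 0,0,0,0,0,0]'
python3 - <<'E'
from qm import *
o=manip.get_obs(); P,R=o['tcp_pos'],np.array(o['eef_rot']); print((R_H.T@(P-HUB)).round(4),(R.T@(TCP(218,0)-P)).round(4))
measure('wrist','w10')
E
```

```text
time: 16.8
tcp_pos: [0.6076, 0.0611, 0.2701]
eef_rot: [[-0.788, 0.191, 0.585], [-0.016, 0.944, -0.33], [-0.615, -0.269, -0.741]]
contact_force: [0.1, 0.4, -0.9]
opening: 0.0002
[-0.0602 -0.0358  0.0792] [-0.0017  0.0044  0.0673]
wrist spoke phase mod72 40.5 conf 0.92 n 13691 stem phi 5.212826332521012 474
```

View pics/w10.png

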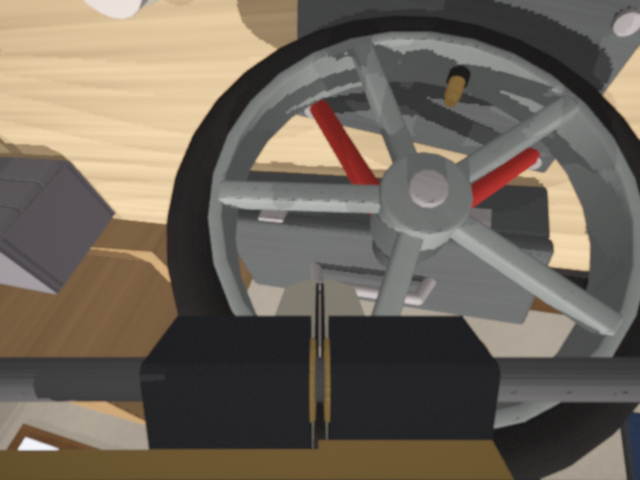

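```bash
python3 -m pendant '[-0.001,0.001,0.012,0,0,0, 0,0.001,0.012,0,0,0, 0,0,0.012,0,0,0, 0,0,0.012,0,0,0, 0,0,0.012,0,0,0, 0,0,0.007,0,0,0, 0,0,0,0,0,0]'; python3 arc.py 218 208 4; python3 -c "
from qm import *
measure('wrist')"
```

```text
time: 17.55
tcp_pos: [0.6495, 0.0443, 0.2197]
eef_rot: [[-0.788, 0.187, 0.586], [-0.019, 0.945, -0.327], [-0.615, -0.269, -0.741]]
contact_force: [0.5, -0.1, -0.9]
opening: 0.0006
TCP hub [-0.0039 -0.0412  0.0422] finger@-17: r 0.0639 phi 217.2 F [ 0.7 -0.  -0.7] 17.55
-0.002,0,-0.001,-0.002,0,-0.002, -0.002,0.002,-0.002,-0.002,0,-0.002, -0.001,0.002,-0.001,-0.002,0,-0.002, -0.002,0.002,-0.001,-0.002,0,-0.002
wrist spoke phase mod72 40.3 conf 0.77 n 21672 stem phi 5.1264824380365805 814
```

```bash
python3 -m pendant '[-0.002,0.001,-0.001,0,0,0, -0.002,0.002,-0.001,0,0,0, -0.001,0.002,-0.001,0,0,0, -0.001,0.002,-0.001,0,0,0, 0,0,0,0,0,0]'; python3 arc.py 208 200 4; python3 -c "
from qm import *
measure('wrist')"
python3 -m pendant '[0,0.001,0,0,0,0, -0.001,0.001,0,0,0,0, 0,0,0,0,0,0]'; python3 arc.py 0 0 0; python3 -c "
from qm import *
measure('wrist')"
```

```text
time: 18.1
tcp_pos: [0.653, 0.0529, 0.226]
eef_rot: [[-0.787, 0.187, 0.587], [-0.019, 0.945, -0.326], [-0.616, -0.268, -0.741]]
contact_force: [-0.0, -0.9, 0.2]
opening: 0.0007
TCP hub [-0.0044 -0.032   0.0485] finger@-17: r 0.0640 phi 207.4 F [ 0.2 -0.9  0.2] 18.1
-0.001,0.001,-0,-0.001,0,-0.002, -0.002,0.001,-0.001,-0.001,0,-0.002, -0.001,0.002,-0.001,-0.001,0,-0.002, -0.001,0.002,-0.001,-0.001,0,-0.002
wrist spoke phase mod72 41.1 conf 0.81 n 23290 stem phi 5.091896028739778 785
time: 18.45
tcp_pos: [0.654, 0.0546, 0.2258]
eef_rot: [[-0.788, 0.187, 0.587], [-0.019, 0.945, -0.326], [-0.616, -0.268, -0.741]]
contact_force: [-1.7, -1.6, 1.4]
opening: 0.0005
TCP hub [-0.0038 -0.0301  0.0484] finger@-17: r 0.0635 phi 205.7 F [-1.5 -2.   1. ] 18.45
wrist spoke phase mod72 39.6 conf 0.80 n 23572 stem phi 3.572690565757124 789
```

```bash
python3 -m pendant '[0,0.001,0,0,0,0, 0,0.001,0,0,0,0, 0,0,0,0,0,0]'; python3 arc.py 0 0 0; python3 -c "
from qm import *
measure('wrist')"
```

```text
time: 18.8
tcp_pos: [0.655, 0.0574, 0.2254]
eef_rot: [[-0.787, 0.186, 0.588], [-0.019, 0.946, -0.325], [-0.617, -0.267, -0.741]]
contact_force: [-0.9, -1.5, 0.8]
opening: 0.0007
TCP hub [-0.0036 -0.0272  0.0481] finger@-17: r 0.0621 phi 203.2 F [-0.6 -1.7  0.7] 18.8
wrist spoke phase mod72 37.1 conf 0.80 n 23743 stem phi 0.9874241331888545 782
```

```bash
python3 -m pendant '[0,-0.003,0,0,0,0, 0,-0.002,-0.01,0,0,0, 0,0,-0.02,0,0,0, 0,0,-0.02,0,0,0, 0,0,-0.025,0,0,0, 0,0,-0.025,0,0,0, 0,0,-0.025,0,0,0, 0,0,0,0,0,0, 0,0,0,0,0,0]'
python3 - <<'E'
from qm import *
o=manip.get_obs(); P,R=o['tcp_pos'],np.array(o['eef_rot']); print((R_H.T@(P-HUB)).round(4),np.abs(o['joint_vel']).max())
measure('wrist','w11'); measure('side','s11'); measure('top','t11')
for t in('tyre_lever','socket','soap_tub','soap_brush','oil_bottle','spanner','parts_cup'):
  for c in('side','top'):
    d=manip.camera(c)[1]; s=manip.silhouettes(t,c)
    if s and (c=='side'):
        ys,xs=np.where(s[0]['region']&(d>0)); print(t,c,round(s[0]['conf'],2),np.round(s[0]['centre']))
print(manip.get_obs()['time'])
E
```

```text
time: 19.75
tcp_pos: [0.5802, 0.0934, 0.3195]
eef_rot: [[-0.787, 0.185, 0.588], [-0.019, 0.946, -0.324], [-0.617, -0.266, -0.741]]
contact_force: [-0.4, 0.4, -0.9]
opening: 0.0007
[-0.1066 -0.0116  0.1179] 1.660929114200923
wrist spoke phase mod72 36.2 conf 0.92 n 9301 stem phi 1.0359099703121908 337
side spoke phase mod72 36.3 conf 0.90 n 1017 stem phi 1.707492270416544 43
top spoke phase mod72 36.0 conf 0.89 n 866 stem phi 0.15515757830196553 27
tyre_lever side 0.91 [302. 336.]
socket side 0.7 [339. 290.]
soap_tub side 0.57 [228. 327.]
soap_brush side 0.92 [387. 209.]
oil_bottle side 0.66 [439. 231.]
spanner side 0.77 [466. 374.]
parts_cup side 0.85 [136. 318.]
21.3
```

View pics/w11.png

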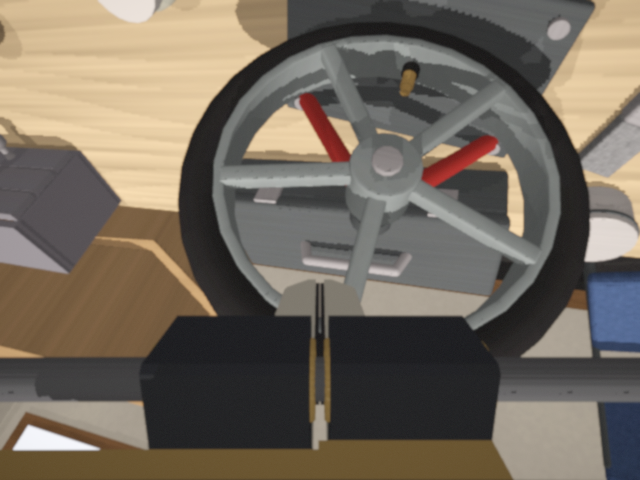

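View pics/s11.png

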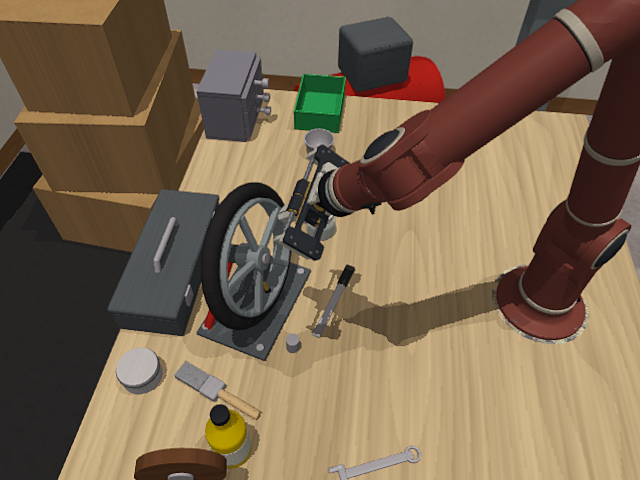

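```bash
python3 -m pendant '[0,0,-0.025,0,0,0, 0,0,-0.025,0,0,0, 0,0,-0.025,0,0,0, 0,0,-0.01,0,0,0, 0,0,0,0,0,0, 0,0,0,0,0,0, 0,0,0,0,0,0, 0,0,0,0,0,0]'
python3 - <<'E'
from qm import *
measure('wrist'); measure('side'); measure('top')
o=manip.get_obs(); print(o['contact_force'],np.abs(o['joint_vel']).max(),o['time'])
print(manip.job_done())
E
```

```text
time: 22.1
tcp_pos: [0.5304, 0.1198, 0.3813]
eef_rot: [[-0.788, 0.187, 0.586], [-0.019, 0.945, -0.327], [-0.615, -0.269, -0.741]]
contact_force: [-0.0, 0.9, 0.3]
opening: 0.0007
wrist spoke phase mod72 36.2 conf 0.92 n 5958 stem phi 1.081981102359851 211
side spoke phase mod72 36.2 conf 0.90 n 1014 stem phi 1.8187516345494086 43
top spoke phase mod72 36.0 conf 0.89 n 869 stem phi 359.9922127233851 26
[ 0.2573627   0.22967502 -0.54026059] 0.22474876478405081 22.25
the job is handed in; nothing more can be done
None
```

The valve stem is at the bottom of the wheel and points up at the hub to within about 2°, against a limit of 7°. The wheel is standing still and the arm is clear. I handed the job in at about 22 s of the 61 s; it reports no verdict.

**How it was done:** With the fingers closed, I pushed the spokes round through the gaps in three strokes, each on a different spoke near the top of the wheel. The third stroke went about 5° too far. I pushed a spoke back in 1 mm steps to correct it.

**Last checks:**
- **Wheel angle:** The spoke pattern read 36.2°, 36.2° and 36.0° in the wrist, side and top cameras; 36° is exact. The stem's brass read 1.1°, 1.8° and 0.0° off the bottom, so the two measures disagree by up to 1.6°.
- **Wheel at rest:** The readings did not change between the last two sets of pictures.
- **Forces:** The pushing forces I read, at the end of each move, were about 3 to 4 N. I kept the fingers off the tyre and the valve stem. After backing off, the force reading was only noise, under 1 N.
- **Other things on the bench:** In the side picture none of the loose objects appears to have moved. The soap tub and parts cup read about 5 to 10 pixels off their first positions. The arm partly hides the tub and stands close to the cup, so I take that as occlusion; I did not check it further.

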